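# Work a flanged bearing cup square into its hub

## Task

Stand the flanged steel bearing cup upright, nose first, in the mouth of the hub's bore and let go of it. Then press it home with closed fingertips in small steps, alternately on opposite sides of its rim, never holding it or driving one side down on its own so that it cocks, until its flange bears flat on the hub's face all round. Last, lean on the rim at one place with a steady push of about 20 N for a second to prove that it is hard home (30 N is too much at any time), then let go; leave the other things on the bench alone.

Things in the scene. Friction and masses are not known exactly. Their poses are not given: they have to be found in the camera images.
- cup: Round steel bearing cup, 25 mm tall, 0.15 kg, stands nose down. Origin: centre of its underside, z up its axis. Across: nose 43 mm at the bottom, 47 at 3 mm height, tapering to 50 at 11 mm, straight to 17 mm, flange 60 mm from 17 to 25 mm. The flange's top is a flat rim (24 to 30 mm off the axis) round a seal sunk 3.5 mm. Grip across the flange with the fingertips at most 5 mm below it.
- cup_seat (a point): On the cup's axis, level with its flange's underside (17 mm above the cup's underside, 8 mm below the rim's top); axes as the cup's. Home, it coincides with bore_mouth. Pressing one place of the rim (28 mm off the axis) takes 5 to 18 N and sinks that side; the far side stays, so the middle sinks half as much and stays. Steps of 2 to 4 mm work; tilted much more it jams.
- hub: The hub, fixed to the bench: grey square foot 110 x 110 x 10 mm with four bolts, and on it a round boss 86 mm across with an upright bore 53 mm across; the boss's flat face is 46 mm above the bench. Origin: centre of its underside, z up.
- bore_mouth (a point): Centre of the bore's mouth, in the hub's face, z up the bore. Eight sprung steel strips grip in the bore 2 to 11 mm below the face, 48.6 mm across between them. Eased straight in with about 6 N, the cup goes some 10 mm deep (flange about 5 to 8 mm above the face) and stands there by itself; beyond, it is a tight fit.
- tape_measure: Bystander: a yellow and black tape measure, 38 x 85 x 65 mm; origin at the centre of its underside.
- hole_saw: Bystander: a red hole saw with a steel shank, 54 mm across, 70 mm tall; origin at the centre of its underside.
- masking_tape: Bystander: a roll of masking tape lying flat, 100 mm across, 24 mm high; origin at the centre of its underside.

How it is judged (in metres and radians):
On the way, in this order (a step that is already met when the one before it is completed fails the run):
1. the cup stands upright in the mouth of the bore, let go, not yet pressed in (horizontal distance between cup and bore_mouth below 0.0025 m and z of cup_seat in the frame of bore_mouth between 0.003 and 0.012 m and angle between cup's own z axis and vertical below 0.06 rad and contact force between the fingers and cup below 0.3 N), for 0.2 s.
2. the cup is home and a steady push on its rim proves it (z of cup_seat in the frame of bore_mouth below 0.0012 m and angle between cup's own z axis and vertical below 0.03 rad and contact force between the fingers and cup between 15 and 26 N and horizontal distance between the grasp point and cup_seat above 0.012 m), for 0.5 s.
At the end, for the whole second after the job is handed in: The flange's underside is within 1.2 mm of the hub's face at the axis, the cup within 2 mm of the bore's axis and within 0.025 rad of upright, at rest and released (z of cup_seat in the frame of bore_mouth below 0.0012 m and horizontal distance between cup_seat and bore_mouth below 0.002 m and angle between cup's own z axis and vertical below 0.025 rad and linear speed of cup below 0.01 m/s); the robot touches nothing.
It fails at once if more than 30 N pressed on the cup's rim in the bore (contact force between the fingers and cup above 30 N and horizontal distance between the grasp point and cup_seat above 0.012 m and horizontal distance between cup_seat and bore_mouth below 0.015 m).
It fails at once if the cup driven to less than 4 mm from home while held, or pressed at its middle or on both sides at once (contact force between the fingers and cup above 2 N and horizontal distance between the grasp point and cup_seat below 0.012 m and horizontal distance between cup_seat and bore_mouth below 0.015 m and z of cup_seat in the frame of bore_mouth below 0.004 m).
It fails at once if the cup cocked in the bore by more than 0.12 rad (angle between cup's own z axis and vertical above 0.12 rad and horizontal distance between cup_seat and bore_mouth below 0.015 m and z of cup_seat in the frame of bore_mouth below 0.0095 m).
It fails at once if the tape measure, hole saw or masking tape moved by more than 3 cm (distance of any of tape_measure, hole_saw, masking_tape from where it was at the start of the episode above 0.03 m).
It also fails if it takes over 72 s, if anything falls off the work surface, if the arm or the gripper's body presses on something with over 40 N, if the wrist force passes 120 N, or if a joint passes its speed limit or range.

## Robot

A 6-joint arm with a two-finger parallel gripper is mounted at the origin on a cart in front of the work surface, level with it; the furniture and walls round the work are solid. World frame = base frame: x ahead of the robot, y to its left, z up, the work surface at z = 0. Lengths are in mm, angles in rad, forces in N, time in s.
With the tool pointing down it reaches from about 350 to 775 mm from the base axis. Payload 7.3 kg.
Tool frame: the origin (TCP) lies midway between the tips of the shut fingers; the grasp point (between the pads) lies 19 mm behind it; z points along the fingers, y is the line along which they close (so a half turn about z gives the same grasp; the last joint's range is limited). The gripper opens to 92 mm and grips with 3 to 60 N. Pads are 19 mm wide; open, the fingers measure 130 mm over their backs; the gripper's body (75 mm by 190 mm) begins 47 mm behind the grasp point.
Start: joints at [1.119, 0.342, 1.524, -0, 1.275, -0.146], TCP at [158.04, 500.668, 226.741] pointing down, gripper open.
Joint ranges: [-2.53, 2.53], [-0.77, 2.02], [0.04, 2.7], [-1, 4.14], [0.28, 2.66], [-3.11, 3.11]. Speed limits (rad/s): [2.57, 2.57, 3.14, 3.14, 3.14, 3.14].

## Interface

Orientations are given as [roll, pitch, yaw] about the fixed x, y, z axes, in that order (R = Rz(yaw) Ry(pitch) Rx(roll)).
In Python, from plant import bot gives the robot as it stands. The module is installed in compiled form; this text tells all that it offers.
- The arm moves only by the shell command python3 -m crank 'ROWS' [OPENING]. ROWS is JSON, a list of rows, each a list of 6 numbers: the shift along the tool's x, y, z in m, then the turn, a rotation vector about the tool's x, y, z in rad. In form: [[dx, dy, dz, wx, wy, wz], ...]. A call has 1 to 5 rows; each row shifts and turns the commanded pose from where the row before left it, along the tool's axes as they then stand; what a row does not reach is not made up. A row lasts 1/8 s, in which the tool goes at most 62.5 mm and 10.7 degrees, less where a joint would pass 70% of its speed; a pose out of reach is approached as far as the arm can. A call is refused whole if a number of a shift passes 0.0625 or a number of a turn 0.188, either way. A call with a gripper value outside its range is refused whole. OPENING is the opening in per cent of the stroke, from 0 (shut) to 100 (fully open), set as the call begins (- or left out, the last holds). The fingers move at their own pace and stop on an object; the grip force is fixed at half the most. Time passes only in rows, so rows that do not move let the fingers close. It gives the time, the measured TCP pose, the force, the opening and the grip force at its end, in the units of the state.
- bot.get_obs(): the state, without advancing time (a new reading comes with each control period).
- bot.capture(name): name is "scene" or "side" or "wrist"; returns a dict with "color" (400x640x3 uint8, blue, green, red), "fov_y" (degrees; the focal length in pixels is half the picture's height over the tangent of half this angle, whatever the lens; pixels are square), "cx", "cy" (the principal point, pixels), "extrinsics" (4x4, takes a point from world to camera coordinates); the wrist camera has in their place "tool_from_camera" (4x4, takes a point from camera to tool coordinates, whose origin is the TCP and whose axes are the flange's). Camera axes: x right, y up, looking along -z (the intrinsics and any distortion apply to the point x, -y, -z); pixel columns grow to the right and rows downward; lengths in mm; the calibration is good to about 2 mm. A picture is of the moment at which its call begins: read the wrist's pose just before it. There is no depth.
- bot.close_job(): hands the job in; it is judged then, once.
The state is a dict: "time": time; "joint_positions": joint angles; "dq": joint speeds; "tau": joint torques, N m; "tool_pos": TCP position; "tcp_rot": TCP orientation; "contact_force": force on the tool from outside, world axes, zero at the start; "moment": the same for the moment, N m; "grip_width": finger opening in mm; "finger_force": force on a finger pad.
Only numpy, scipy, OpenCV 4.12 (cv2) and the standard library are available. Lean on these libraries where they do the work, as an engineer would, in place of code of your own. Each camera call takes 0.05 s, during which the arm holds its last target. There are 200 camera calls.

## Working session

There is one attempt and no reset: what is moved stays moved. The work goes in short steps, Python scripts to look and compute and a shell command to move; the robot and the scene stay as the last step left them, time stands still between calls to the robot, and variables do not carry over. Pictures are saved under pics/ and viewed, at most 10 in all, crops included, and the job is handed in when it is done.

```bash
mkdir -p pics
python3 - <<'E'
from plant import bot
import cv2,numpy as np
o=bot.get_obs();print(o)
for n in("scene","side","wrist"):
    c=bot.capture(n);cv2.imwrite(f"pics/{n}0.png",c["color"]);np.save(f"pics/{n}0.npy",c,allow_pickle=True)
    print(n,{k:(np.round(v,4).tolist() if k!='color' else 0) for k,v in c.items()})
E
```

```text
{'time': 0.0, 'joint_positions': array([ 1.11900088e+00,  3.42728115e-01,  1.52499503e+00,  2.61405382e-06,
        1.27541533e+00, -1.45982791e-01]), 'dq': array([ 0.00125673, -0.00087667,  0.0002024 ,  0.00056511,  0.00079543,
        0.00026764]), 'tau': array([-5.51544508e-04, -4.31241131e+01, -2.44224590e+01,  7.17566279e-02,
        5.58353914e-02, -1.20331633e-04]), 'tool_pos': array([157.85265084, 500.28512932, 226.04984804]), 'tcp_rot': array([-3.14006364e+00, -2.27335338e-04,  2.83577906e+00]), 'contact_force': array([ 0.31114629, -0.01439425, -0.60524679]), 'moment': array([-0.03050174, -0.02603065,  0.02899285]), 'finger_force': 0.0, 'grip_width': 91.7773478898886}
scene {'color': 0, 'fov_y': 47.333, 'cx': 312.5566, 'cy': 190.0839, 'extrinsics': [[0.7006, -0.7135, -0.0017, -353.3128], [0.4965, 0.4858, 0.7193, -305.2719], [-0.5124, -0.5048, 0.6947, -812.9346], [0.0, 0.0, 0.0, 1.0]]}
side {'color': 0, 'fov_y': 53.906, 'cx': 320.3066, 'cy': 196.1201, 'extrinsics': [[0.9888, -0.1492, -0.0056, -512.766], [0.1013, 0.6434, 0.7588, -105.9659], [-0.1096, -0.7508, 0.6513, -1035.0306], [0.0, 0.0, 0.0, 1.0]]}
wrist {'color': 0, 'fov_y': 58.7343, 'cx': 318.6465, 'cy': 201.4488, 'tool_from_camera': [[-0.0006, 0.9653, 0.2612, 69.9561], [1.0, 0.0006, 0.0001, -1.2476], [-0.0, 0.2612, -0.9653, -157.6531], [0.0, 0.0, 0.0, 1.0]]}
```

View pics/scene0.png

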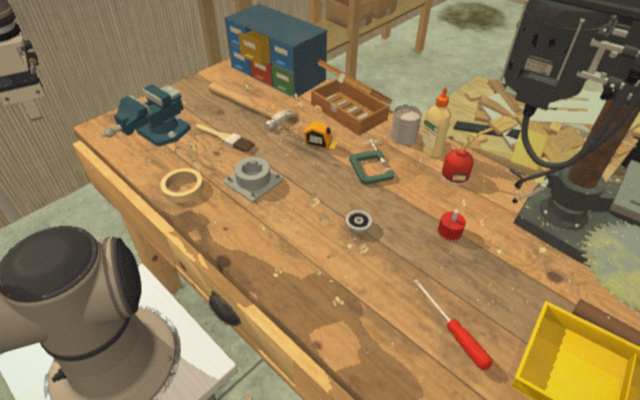

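View pics/side0.png

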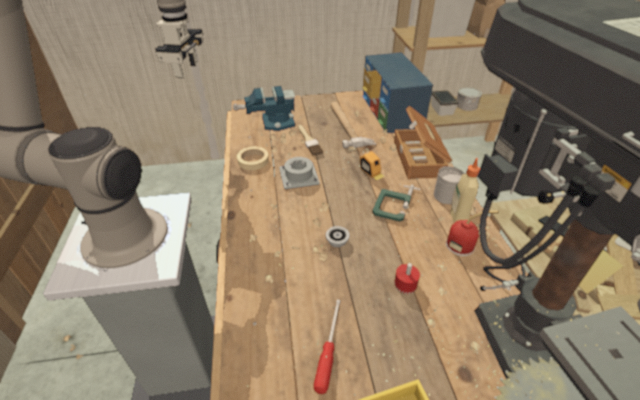

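The scene view shows the cup at about (358,221) and the hub's bore at (254,172). In the side view they are at about (338,236) and (299,166). The bystanders are clear of both. Next I'll triangulate.

```bash
cat > h.py <<'E'
from plant import bot
import cv2,numpy as np
from scipy.spatial.transform import Rotation as Ro
def ray(c,u,v,T=None):
    # T: world_from_camera; returns origin, direction
    f=c["color"].shape[0]/2/np.tan(np.radians(c["fov_y"])/2)
    d=np.array([(u-c["cx"])/f,-(v-c["cy"])/f,-1])
    if T is None: T=np.linalg.inv(c["extrinsics"])
    return T[:3,3],T[:3,:3]@d
def onz(c,u,v,z,T=None):
    o,d=ray(c,u,v,T);return o+d*(z-o[2])/d[2]
def tri(rs):
    A=b=0
    for o,d in rs:
        d=d/np.linalg.norm(d);P=np.eye(3)-np.outer(d,d);A=A+P;b=b+P@o
    return np.linalg.solve(A,b)
def wristT(c,o):
    T=np.eye(4);T[:3,:3]=Ro.from_euler('xyz',o["tcp_rot"]).as_matrix();T[:3,3]=o["tool_pos"]
    return T@c["tool_from_camera"]
def snap(n="wrist",f=None):
    o=bot.get_obs();c=bot.capture(n)
    if f: cv2.imwrite(f"pics/{f}.png",c["color"])
    return c,(wristT(c,o) if n=="wrist" else np.linalg.inv(c["extrinsics"])),o
def totool(o,p):  # world delta of point p minus TCP, in tool axes
    return Ro.from_euler('xyz',o["tcp_rot"]).inv().apply(np.array(p)-o["tool_pos"])
E
python3 - <<'E'
from h import *
s=np.load("pics/scene0.npy",allow_pickle=True).item();d=np.load("pics/side0.npy",allow_pickle=True).item()
for n,a,b,z in(("cup",(358,219.5),(338,235.5),25),("bore",(254,172),(299,166),46)):
    print(n,tri([ray(s,*a),ray(d,*b)]),onz(s,*a,z),onz(d,*b,z))
E
```

```text
cup [549.83244191 -99.46034301  18.47033944] [ 545.72717378 -102.23125498   25.        ] [ 548.08529605 -106.54077714   25.        ]
bore [478.84023938 176.56020664  41.568452  ] [472.39857482 167.78799883  46.        ] [480.25148785 176.4654521   46.        ]
```

View pics/wrist0.png

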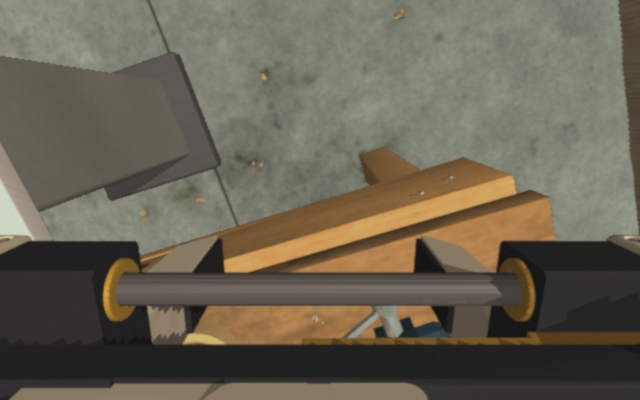

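The wrist view shows only the floor and the bench edge, plus the open fingers. The two rough fixes put the cup near (547,-104) and the bore near (478,175). I'll move over the hub for a close look, turning the tool to yaw = π on the way.

```bash
python3 -m crank '[[0,0,0,0,0,-0.153],[0,0,0,0,0,-0.153],[-0.043,-0.043,0,0,0,0],[-0.043,-0.043,0.01,0,0,0],[-0.043,-0.043,0.01,0,0,0]]'; python3 -m crank '[[-0.043,-0.043,0.012,0,0,0],[-0.043,-0.043,0.01,0,0,0],[-0.043,-0.043,0.01,0,0,0],[-0.043,-0.043,0.01,0,0,0],[-0.02,-0.02,0.01,0,0,0]]';python3 -m crank '[[0,0,0,0,0,0],[0,0,0,0,0,0]]'
python3 - <<'E'
from h import *
c,T,o=snap("wrist","hub1");np.save("pics/hub1.npy",(c,T),allow_pickle=True) if 0 else None
import pickle;pickle.dump((c,T,o),open("hub1.p","wb"));print(o["tool_pos"],o["tcp_rot"])
E
```

```text
time: 0.78
tool_pos: [288.0, 370.4, 206.4]
tcp_rot: [3.141, 0.0, -3.14]
contact_force: [1.8, 0.6, -0.1]
grip_width: 92.0
finger_force: 0.0
time: 1.4
tool_pos: [481.0, 177.2, 154.1]
tcp_rot: [-3.141, 0.0, 3.139]
contact_force: [-0.3, -0.4, -0.4]
grip_width: 92.0
finger_force: 0.0
time: 1.65
tool_pos: [478.5, 180.2, 154.7]
tcp_rot: [3.141, -0.001, -3.141]
contact_force: [-0.5, -0.2, 0.3]
grip_width: 91.5
finger_force: 0.0
[478.46683592 180.22557776 154.71122737] [ 3.14131151e+00 -7.48755329e-04 -3.14131422e+00]
```

View pics/hub1.png

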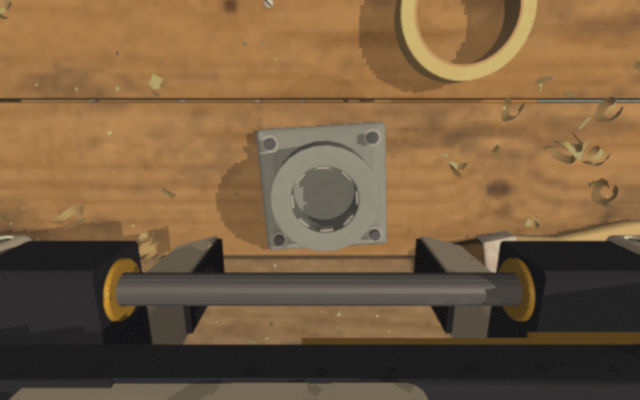

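The boss face is centred near (328,196) and the bore near (325,198), with the masking tape at upper right. Next I'll fit the circles by contours.

Run:
```python
from h import *
import pickle
c,T,o=pickle.load(open("hub1.p","rb"))
im=c["color"][125:260,250:400];b=cv2.resize(im,None,fx=5,fy=5,interpolation=cv2.INTER_CUBIC)
g=cv2.GaussianBlur(cv2.cvtColor(b,cv2.COLOR_BGR2GRAY),(9,9),0)
print(g[360,::15].tolist());print(g[::15,375].tolist())
e=cv2.Canny(g,25,60)
out=b.copy();out[e>0]=(0,0,255)
cv2.imwrite("pics/hubcrop.png",out[:600])
```

```text
[100, 99, 97, 97, 93, 100, 105, 123, 139, 139, 140, 139, 141, 140, 152, 121, 134, 134, 104, 99, 99, 99, 99, 99, 98, 98, 98, 99, 100, 98, 99, 99, 99, 98, 97, 80, 124, 135, 137, 138, 137, 137, 138, 135, 140, 137, 129, 130, 131, 132]
[108, 125, 131, 133, 133, 124, 74, 124, 142, 141, 140, 138, 139, 137, 138, 105, 100, 100, 100, 98, 97, 98, 99, 99, 98, 99, 98, 98, 98, 98, 97, 95, 63, 62, 77, 138, 123, 141, 139, 139, 139, 139, 132, 121, 72]
```

View pics/hubcrop.png

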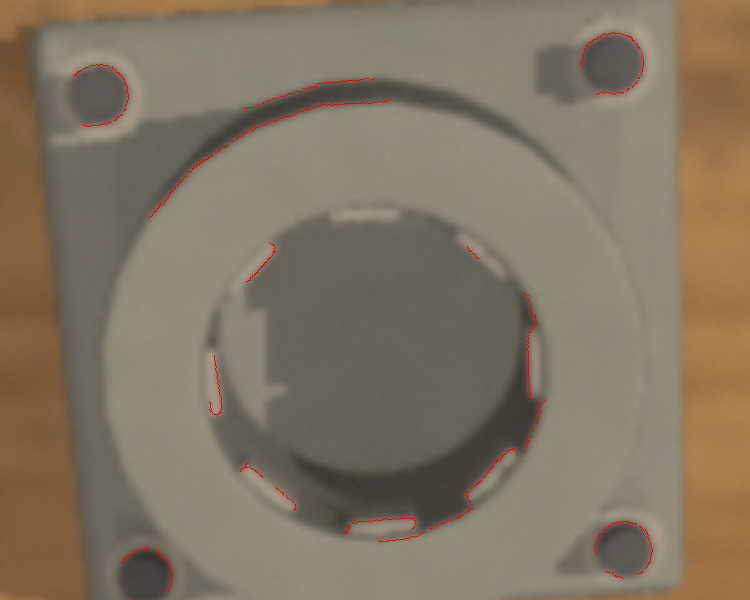

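The bore mouth's rim is clear: 205–546 across and 207–541 down in the crop, so its centre is at pixel (324.7,199.4). Next I'll go over the cup at the same relative height (rim at z = 25), so that any calibration offset cancels.

```bash
python3 -m crank '[[-0.014,-0.058,0,0,0,0],[-0.014,-0.058,0,0,0,0],[-0.014,-0.058,0.0,0,0,0],[-0.014,-0.058,0.01,0,0,0],[-0.013,-0.052,0.011,0,0,0]]'; python3 -m crank '[[0,0,0,0,0,0],[0,0,0,0,0,0]]'
python3 - <<'E'
from h import *
import pickle
c,T,o=pickle.load(open("hub1.p","rb"))
print("bore",onz(c,324.7,199.4,46,T),totool(o,onz(c,324.7,199.4,46,T)))
c,T,o=snap("wrist");pickle.dump((c,T,o),open("cup1.p","wb"));print(o["tool_pos"],o["tcp_rot"])
cv2.imwrite("pics/cup1.png",cv2.resize(c["color"][110:290,230:430],None,fx=3,fy=3,interpolation=cv2.INTER_CUBIC))
E
```

```text
time: 2.33
tool_pos: [548.7, -104.9, 134.4]
tcp_rot: [-3.141, 0.002, -3.14]
contact_force: [0.1, 0.8, -0.1]
grip_width: 91.9
finger_force: 0.0
time: 2.58
tool_pos: [547.9, -102.9, 134.0]
tcp_rot: [3.141, -0.0, -3.141]
contact_force: [-0.2, 0.3, -0.2]
grip_width: 91.9
finger_force: 0.0
bore [478.49579989 183.66118714  46.        ] [ -0.11131865   3.40503784 108.71213609]
[ 547.92194579 -102.8603947   133.9622611 ] [ 3.14098416e+00 -1.50279804e-04 -3.14053440e+00]
```

View pics/cup1.png

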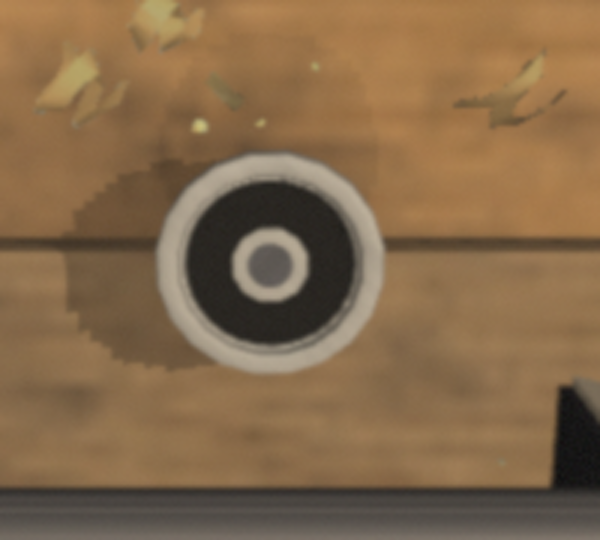

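The cup's rim circle spans x 157–385 and y 151–374 in the crop, centred at image pixel (320.0,197.2). It stands clear of everything.

Run:
```python
from h import *
import pickle
c,T,o=pickle.load(open("cup1.p","rb"));p=onz(c,320,197.2,25,T);print(p,totool(o,p))
```

```text
[ 546.3167228  -103.03399469   25.        ] [  1.58903096  -0.23820465 108.96237635]
```

```bash
python3 -m crank '[[0.0016,0,0.03,0,0,0],[0,0,0.03,0,0,0],[0,0,0.03,0,0,0],[0,0,0.02,0,0,0],[0,0,0,0,0,0]]'; python3 -m crank '[[0,0,0,0,0,0],[0,0,0,0,0,0]]'
```

```text
time: 3.25
tool_pos: [545.7, -102.1, 23.0]
tcp_rot: [3.14, -0.003, -3.139]
contact_force: [-0.1, -0.4, 0.7]
grip_width: 91.8
finger_force: 0.0
time: 3.5
tool_pos: [547.3, -104.0, 25.0]
tcp_rot: [-3.141, 0.002, -3.141]
contact_force: [0.0, 0.0, -0.0]
grip_width: 91.9
finger_force: 0.0
```

```bash
python3 -m crank '[[0,0,0.008,0,0,0],[0,0,0,0,0,0],[0,0,0,0,0,0]]'; python3 -m crank '[[0,0,0,0,0,0]]';python3 -m crank '[[0,0,0,0,0,0]]'
```

```text
time: 3.88
tool_pos: [546.5, -104.3, 15.6]
tcp_rot: [3.141, -0.0, 3.142]
contact_force: [0.4, 0.3, -0.4]
grip_width: 91.6
finger_force: 0.0
time: 4.0
tool_pos: [546.6, -104.3, 15.7]
tcp_rot: [3.142, 0.0, -3.142]
contact_force: [0.2, 0.3, -0.2]
grip_width: 91.7
finger_force: 0.0
time: 4.12
tool_pos: [546.6, -104.3, 15.7]
tcp_rot: [3.142, 0.0, -3.141]
contact_force: [0.8, 0.4, 0.3]
grip_width: 91.7
finger_force: 0.0
```

```bash
python3 -m crank '[[0,0,0,0,0,0],[0,0,0,0,0,0],[0,0,0,0,0,0],[0,0,0,0,0,0],[0,0,0,0,0,0]]' 0; python3 -m crank '[[0,0,0,0,0,0],[0,0,0,0,0,0]]'
```

```text
time: 4.75
tool_pos: [546.5, -104.1, 15.7]
tcp_rot: [3.141, -0.0, -3.141]
contact_force: [-0.6, 0.7, 0.4]
grip_width: 58.8
finger_force: 30.0
time: 5.0
tool_pos: [546.6, -104.1, 15.7]
tcp_rot: [3.141, -0.0, -3.141]
contact_force: [0.9, 0.8, 0.2]
grip_width: 59.1
finger_force: 30.0
```

```bash
python3 -m crank '[[0,0,-0.03,0,0,0],[0,0,-0.035,0,0,0],[0.0,0,0,0,0,0]]'; python3 -m crank '[[0.0136,0.0573,0,0,0,0],[0.0136,0.0573,0,0,0,0],[0.0136,0.0573,0,0,0,0],[0.0136,0.0573,0,0,0,0],[0.0134,0.0573,0,0,0,0]]';  python3 -m crank '[[0,0,0,0,0,0],[0,0,0,0,0,0],[0,0,0,0,0,0],[0,0,0,0,0,0]]'
```

```text
time: 5.38
tool_pos: [548.1, -104.9, 82.9]
tcp_rot: [-3.14, 0.005, -3.141]
contact_force: [-0.0, 0.6, -2.0]
grip_width: 59.0
finger_force: 30.0
time: 6.0
tool_pos: [477.3, 183.7, 79.3]
tcp_rot: [-3.141, -0.002, 3.142]
contact_force: [1.2, -0.2, -2.0]
grip_width: 58.7
finger_force: 30.0
time: 6.5
tool_pos: [479.0, 181.0, 80.5]
tcp_rot: [-3.142, -0.0, 3.14]
contact_force: [-0.6, 0.0, -2.5]
grip_width: 59.0
finger_force: 30.0
```

```bash
python3 -m crank '[[0,0.0015,0.008,0,0,0],[0,0,0,0,0,0],[0,0,0,0,0,0],[0,0,0,0,0,0]]'
python3 - <<'E'
from h import *
a,_,o=snap("wrist");s,_,_=snap("scene")
A=cv2.resize(a["color"][100:300,220:440],None,fx=3,fy=3,interpolation=cv2.INTER_CUBIC)
cv2.imwrite("pics/pre.png",A[:600]);print(o["tool_pos"],o["contact_force"])
E
```

```text
time: 7.0
tool_pos: [478.8, 183.8, 72.8]
tcp_rot: [3.141, 0.0, -3.141]
contact_force: [0.4, -0.3, -2.2]
grip_width: 58.6
finger_force: 30.0
[478.82562432 183.76978531  72.82187133] [ 0.41217129 -0.30876369 -2.24803581]
```

View pics/pre.png

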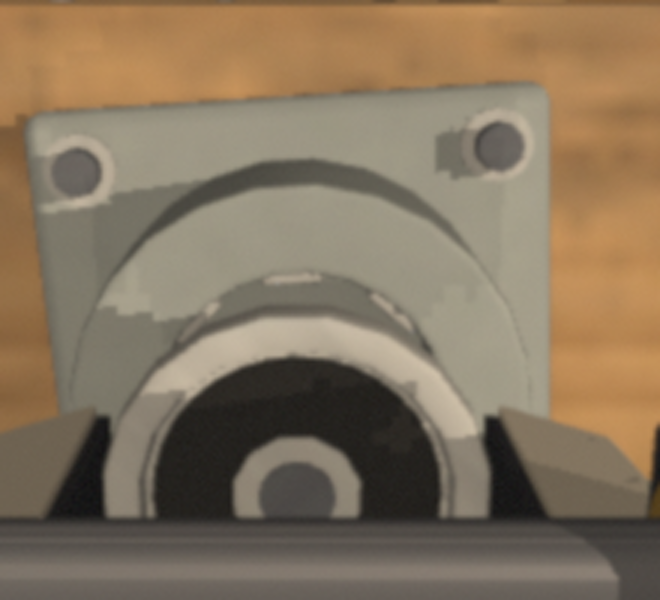

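The cup is centred at crop x ≈ 297, the boss at about 300 and the bore's top strip at 292, so sideways it is aligned within about 0.5 mm. I'll check fore-aft from the far edges: boss face edge at v = 185, rim edge at about 308.

Run:
```python
from h import *
c,T,o=snap("wrist")
for n,v,z,r in(("boss",185,46,43),("bore",273,46,26.5),("rim",308,o["tool_pos"][2]+9.3,30)):
    for u in (298,):
        p=onz(c,220+u/3-.33,100+v/3-.33,z,T);q=totool(o,p);print(n,q,"centre tool x",q[0]-r,"y",q[1])
print(o["tool_pos"])
```

```text
boss [42.0968821  -1.10643383 26.8355862 ] centre tool x -0.9031179018938857 y -1.1064338274199503
bore [26.36723773 -1.11228171 26.8401648 ] centre tool x -0.13276226882885922 y -1.1122817099413618
rim [29.798946   -1.15995378 -9.3088129 ] centre tool x -0.201053997723875 y -1.1599537831627131
[478.77679574 183.7797226   72.84797122]
```

```bash
python3 -m crank '[[0,0,0.005,0,0,0],[0,0,0.005,0,0,0],[0,0,0.004,0,0,0],[0,0,0,0,0,0],[0,0,0,0,0,0]]';python3 -m crank '[[0,0,0.002,0,0,0],[0,0,0,0,0,0]]';python3 -m crank '[[0,0,0.002,0,0,0],[0,0,0,0,0,0]]'
```

```text
time: 7.78
tool_pos: [478.8, 183.8, 58.7]
tcp_rot: [3.141, 0.0, -3.141]
contact_force: [0.3, -0.2, -1.5]
grip_width: 58.8
finger_force: 30.0
time: 8.02
tool_pos: [478.7, 183.7, 56.7]
tcp_rot: [3.142, -0.0, -3.141]
contact_force: [-0.4, -0.2, -1.7]
grip_width: 58.8
finger_force: 30.0
time: 8.28
tool_pos: [478.6, 183.8, 54.6]
tcp_rot: [3.141, -0.0, -3.141]
contact_force: [0.2, 0.9, -1.5]
grip_width: 58.9
finger_force: 30.0
```

```bash
python3 -m crank '[[0,0,0.0015,0,0,0],[0,0,0,0,0,0]]';python3 -m crank '[[0,0,0.001,0,0,0],[0,0,0,0,0,0]]'
```

```text
time: 8.52
tool_pos: [478.6, 184.0, 53.2]
tcp_rot: [3.141, -0.0, -3.141]
contact_force: [-1.1, 2.8, -0.0]
grip_width: 58.9
finger_force: 30.0
time: 8.78
tool_pos: [478.6, 184.0, 52.3]
tcp_rot: [3.141, 0.0, -3.141]
contact_force: [-2.0, 4.2, 0.7]
grip_width: 58.8
finger_force: 30.0
```

Side forces show the cup is about 1 mm off centre, so I'll ease over and continue down.

```bash
python3 -m crank '[[0.0004,0.0007,0,0,0,0],[0,0,0,0,0,0]]';python3 -m crank '[[0,0,0.0008,0,0,0],[0,0,0,0,0,0]]'
```

```text
time: 9.02
tool_pos: [478.5, 184.2, 52.2]
tcp_rot: [-3.141, 0.0, -3.141]
contact_force: [-0.9, 1.1, -0.5]
grip_width: 58.6
finger_force: 30.0
time: 9.28
tool_pos: [478.4, 184.4, 51.4]
tcp_rot: [3.142, 0.0, -3.141]
contact_force: [0.3, 1.3, -2.5]
grip_width: 59.1
finger_force: 30.0
```

```bash
python3 -m crank '[[0,0.0003,0.0006,0,0,0],[0,0,0,0,0,0]]';python3 -m crank '[[0,0,0.0004,0,0,0],[0,0,0,0,0,0]]'
```

```text
time: 9.52
tool_pos: [478.4, 184.6, 50.7]
tcp_rot: [-3.141, 0.0, -3.141]
contact_force: [0.3, 0.3, -1.5]
grip_width: 58.9
finger_force: 30.0
time: 9.78
tool_pos: [478.4, 184.7, 50.5]
tcp_rot: [-3.142, 0.0, -3.141]
contact_force: [0.5, -0.1, -1.2]
grip_width: 59.2
finger_force: 30.0
```

```bash
python3 -m crank '[[0,0,0.0005,0,0,0],[0,0,0,0,0,0]]';python3 -m crank '[[0,0,0,0,0,0],[0,0,0,0,0,0],[0,0,0,0,0,0],[0,0,0,0,0,0]]' 100;python3 -m crank '[[0,0,0,0,0,0],[0,0,0,0,0,0]]'
```

```text
time: 10.02
tool_pos: [478.4, 184.7, 50.0]
tcp_rot: [3.142, 0.0, -3.141]
contact_force: [0.5, 0.3, 0.2]
grip_width: 59.0
finger_force: 30.0
time: 10.52
tool_pos: [478.3, 184.8, 49.9]
tcp_rot: [3.141, 0.0, -3.141]
contact_force: [-0.5, -0.6, -0.3]
grip_width: 91.0
finger_force: 0.0
time: 10.78
tool_pos: [478.3, 184.8, 49.9]
tcp_rot: [3.142, 0.0, -3.141]
contact_force: [0.0, 0.4, -0.2]
grip_width: 91.9
finger_force: 0.0
```

```bash
python3 -m crank '[[0,0,-0.02,0,0,0],[0,0,-0.045,0,0,0],[0,0,-0.04,0,0,0],[0,0,0,0,0,0],[0,0,0,0,0,0]]';python3 -m crank '[[0,0,0,0,0,0]]' 0
python3 - <<'E'
from h import *
import pickle
c,T,o=snap("wrist");pickle.dump((c,T,o),open("in1.p","wb"));print(o["tool_pos"],o["tcp_rot"])
A=cv2.resize(c["color"][125:260,250:400],None,fx=4,fy=4,interpolation=cv2.INTER_CUBIC)
s,_,_=snap("side");B=cv2.resize(s["color"][135:205,250:350],None,fx=5,fy=5,interpolation=cv2.INTER_CUBIC)[:,:200*2]
m=np.zeros((540,800,3),np.uint8);m[:540,:600]=A;cv2.imwrite("pics/in1.png",A);cv2.imwrite("pics/in1s.png",B)
E
```

```text
time: 11.4
tool_pos: [477.8, 184.6, 154.3]
tcp_rot: [-3.141, -0.001, -3.141]
contact_force: [0.7, 0.1, -1.1]
grip_width: 91.9
finger_force: 0.0
time: 11.52
tool_pos: [477.5, 184.5, 153.6]
tcp_rot: [-3.141, -0.003, -3.141]
contact_force: [-0.2, 0.1, -0.7]
grip_width: 86.0
finger_force: 0.0
[477.54003974 184.52979115 153.60092575] [-3.14105543e+00 -2.56318573e-03 -3.14141825e+00]
```

View pics/in1.png

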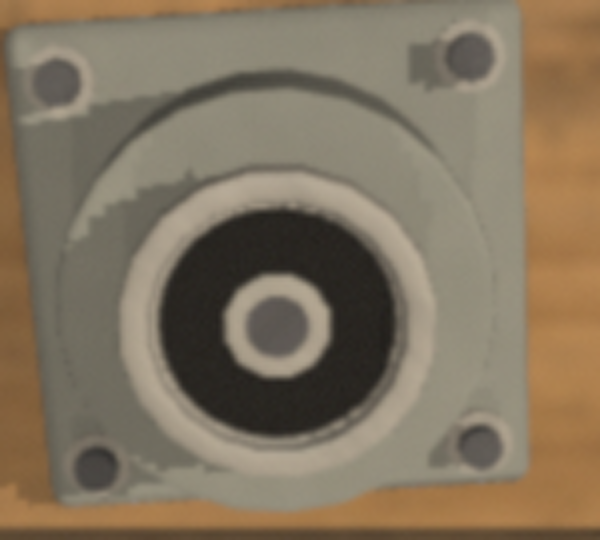

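The cup stands concentric in the bore mouth: rim centred at (277,322), boss at (277,300), the offset being parallax. It is released and upright. Next I'll close the fingers and go over the +y side of the rim.

```bash
python3 -m crank '[[0,0.028,0,0,0,0],[0,0,0,0,0,0],[0,0,0.04,0,0,0],[0,0,0.04,0,0,0],[0,0,0,0,0,0]]' 0;python3 -m crank '[[0,0,0,0,0,0],[0,0,0,0,0,0],[0,0,0,0,0,0]]'
```

```text
time: 12.25
tool_pos: [476.1, 211.6, 72.3]
tcp_rot: [-3.14, -0.007, -3.142]
contact_force: [-1.0, -0.1, 0.1]
grip_width: 28.4
finger_force: 0.0
time: 12.62
tool_pos: [479.0, 212.9, 76.1]
tcp_rot: [3.141, 0.002, -3.141]
contact_force: [0.2, 0.3, 0.2]
grip_width: 1.8
finger_force: 0.0
```

```bash
python3 -m crank '[[0,0,0.007,0,0,0],[0,0,0.006,0,0,0],[0,0,0,0,0,0],[0,0,0,0,0,0]]';python3 -m crank '[[0,0,0.0025,0,0,0],[0,0,0,0,0,0]]';python3 -m crank '[[0,0,0.0015,0,0,0],[0,0,0,0,0,0]]'
```

```text
time: 13.12
tool_pos: [478.3, 212.8, 61.8]
tcp_rot: [3.142, -0.0, -3.141]
contact_force: [0.6, -0.1, 0.9]
grip_width: 0.3
finger_force: 0.0
time: 13.38
tool_pos: [478.3, 212.7, 59.3]
tcp_rot: [3.142, -0.0, -3.141]
contact_force: [0.2, 0.9, 0.0]
grip_width: 0.5
finger_force: 0.0
time: 13.62
tool_pos: [478.4, 212.9, 58.0]
tcp_rot: [3.141, 0.0, -3.141]
contact_force: [0.5, -0.1, 0.8]
grip_width: 0.3
finger_force: 0.3
```

```bash
python3 -m crank '[[0,0,0.001,0,0,0],[0,0,0,0,0,0]]';python3 -m crank '[[0,0,0.001,0,0,0],[0,0,0,0,0,0]]'
```

```text
time: 13.88
tool_pos: [478.4, 213.0, 57.1]
tcp_rot: [3.141, 0.0, -3.141]
contact_force: [-0.9, 2.8, 3.0]
grip_width: 0.8
finger_force: 1.3
time: 14.12
tool_pos: [478.5, 213.1, 56.1]
tcp_rot: [3.141, 0.001, -3.141]
contact_force: [-1.4, 3.0, 4.7]
grip_width: 0.3
finger_force: 2.3
```

```bash
python3 -m crank '[[0,0,0.0005,0,0,0],[0,0,0,0,0,0],[0,0,-0.008,0,0,0],[0,-0.028,0,0,0,0],[0,-0.028,0,0,0,0]]';python3 -m crank '[[0,0,0,0,0,0],[0,0,0,0,0,0],[0,0,0.005,0,0,0],[0,0,0,0,0,0],[0,0,0,0,0,0]]';python3 -m crank '[[0,0,0.001,0,0,0],[0,0,0,0,0,0]]'
```

```text
time: 14.75
tool_pos: [478.0, 155.7, 63.5]
tcp_rot: [-3.141, -0.001, -3.14]
contact_force: [0.2, -0.5, -1.1]
grip_width: 0.2
finger_force: 0.0
time: 15.38
tool_pos: [478.1, 157.2, 58.2]
tcp_rot: [3.141, -0.001, -3.141]
contact_force: [-1.1, -0.4, 0.1]
grip_width: 0.6
finger_force: 0.0
time: 15.62
tool_pos: [478.2, 157.0, 57.6]
tcp_rot: [3.141, -0.0, -3.141]
contact_force: [-0.9, -0.3, 4.1]
grip_width: 0.2
finger_force: 1.8
```

```bash
python3 -m crank '[[0,0,0.001,0,0,0],[0,0,0,0,0,0]]';python3 -m crank '[[0,0,0.001,0,0,0],[0,0,0,0,0,0]]'
```

```text
time: 15.88
tool_pos: [478.2, 156.8, 56.8]
tcp_rot: [3.142, 0.0, -3.141]
contact_force: [-2.1, -0.9, 5.4]
grip_width: 0.3
finger_force: 3.2
time: 16.12
tool_pos: [478.2, 156.6, 56.0]
tcp_rot: [-3.141, 0.0, -3.141]
contact_force: [-2.8, -2.5, 7.9]
grip_width: 0.4
finger_force: 4.1
```

```bash
python3 -m crank '[[0,0,0.001,0,0,0],[0,0,0,0,0,0]]';python3 -m crank '[[0,0,-0.007,0,0,0],[0,0.028,0,0,0,0],[0,0.028,0,0,0,0],[0,0,0,0,0,0],[0,0,0,0,0,0]]';python3 -m crank '[[0,0,0.005,0,0,0],[0,0,0,0,0,0]]';python3 -m crank '[[0,0,0.001,0,0,0],[0,0,0,0,0,0]]';python3 -m crank '[[0,0,0.001,0,0,0],[0,0,0,0,0,0]]'
```

```text
time: 16.38
tool_pos: [478.3, 156.4, 55.2]
tcp_rot: [-3.141, 0.0, -3.141]
contact_force: [-3.1, -2.5, 9.5]
grip_width: 0.5
finger_force: 5.0
time: 17.0
tool_pos: [478.1, 212.4, 61.3]
tcp_rot: [-3.141, -0.0, -3.141]
contact_force: [-0.6, -0.8, -0.3]
grip_width: 0.5
finger_force: 0.0
time: 17.25
tool_pos: [478.5, 212.2, 56.3]
tcp_rot: [3.141, 0.0, 3.141]
contact_force: [-0.3, 0.2, -0.1]
grip_width: 0.5
finger_force: 0.2
time: 17.5
tool_pos: [478.5, 212.3, 56.0]
tcp_rot: [-3.141, 0.001, 3.141]
contact_force: [-1.0, -0.8, 6.2]
grip_width: 0.8
finger_force: 3.3
time: 17.75
tool_pos: [478.6, 212.4, 55.4]
tcp_rot: [3.141, 0.001, 3.141]
contact_force: [-2.3, -1.3, 10.4]
grip_width: 0.4
finger_force: 5.2
```

Going well; continuing on this side.

```bash
python3 -m crank '[[0,0,0.001,0,0,0],[0,0,0,0,0,0]]';python3 -m crank '[[0,0,0.001,0,0,0],[0,0,0,0,0,0]]'
```

```text
time: 18.0
tool_pos: [478.7, 212.6, 54.7]
tcp_rot: [3.141, 0.001, 3.141]
contact_force: [-3.5, 0.6, 12.5]
grip_width: 0.2
finger_force: 6.0
time: 18.25
tool_pos: [478.8, 212.7, 54.1]
tcp_rot: [3.141, 0.002, 3.141]
contact_force: [-3.1, 0.0, 15.4]
grip_width: 0.0
finger_force: 8.1
```

```bash
python3 -m crank '[[0,0,-0.008,0,0,0],[0,-0.028,0,0,0,0],[0,-0.028,0,0,0,0],[0,0,0,0,0,0],[0,0,0,0,0,0]]';python3 -m crank '[[0,0,0.005,0,0,0],[0,0,0,0,0,0]]';python3 -m crank '[[0,0,0.001,0,0,0],[0,0,0,0,0,0]]';python3 -m crank '[[0,0,0.001,0,0,0],[0,0,0,0,0,0]]';python3 -m crank '[[0,0,0.001,0,0,0],[0,0,0,0,0,0]]'
```

```text
time: 18.88
tool_pos: [478.4, 156.9, 60.4]
tcp_rot: [3.141, 0.0, 3.141]
contact_force: [-0.3, -0.4, -0.3]
grip_width: 0.3
finger_force: 0.0
time: 19.12
tool_pos: [478.3, 157.3, 55.1]
tcp_rot: [3.142, -0.0, -3.141]
contact_force: [0.5, 0.5, 0.4]
grip_width: 0.4
finger_force: 0.0
time: 19.38
tool_pos: [478.3, 157.2, 54.8]
tcp_rot: [3.141, 0.0, -3.141]
contact_force: [-1.8, -0.1, 6.3]
grip_width: 0.3
finger_force: 2.8
time: 19.62
tool_pos: [478.4, 157.0, 54.2]
tcp_rot: [3.141, 0.001, -3.141]
contact_force: [-2.3, -0.6, 10.4]
grip_width: 0.4
finger_force: 4.8
time: 19.88
tool_pos: [478.5, 157.1, 54.1]
tcp_rot: [3.141, 0.001, -3.141]
contact_force: [-4.2, -0.9, 17.7]
grip_width: 0.5
finger_force: 8.9
```

The −y side has bottomed: force jumped with no travel, at z ≈ 54. Checking the +y side.

```bash
python3 -m crank '[[0,0,-0.008,0,0,0],[0,0.028,0,0,0,0],[0,0.028,0,0,0,0],[0,0,0,0,0,0],[0,0,0,0,0,0]]';python3 -m crank '[[0,0,0.005,0,0,0],[0,0,0,0,0,0]]';python3 -m crank '[[0,0,0.001,0,0,0],[0,0,0,0,0,0]]';python3 -m crank '[[0,0,0.001,0,0,0],[0,0,0,0,0,0]]'
```

```text
time: 20.5
tool_pos: [478.0, 212.4, 60.2]
tcp_rot: [-3.141, -0.001, -3.141]
contact_force: [0.3, 0.8, 0.2]
grip_width: 0.3
finger_force: 0.0
time: 20.75
tool_pos: [478.2, 212.1, 55.1]
tcp_rot: [-3.141, -0.001, 3.141]
contact_force: [0.4, -0.3, 0.0]
grip_width: 0.1
finger_force: 0.0
time: 21.0
tool_pos: [478.3, 212.3, 54.7]
tcp_rot: [-3.141, -0.0, -3.142]
contact_force: [-0.4, -2.5, 4.4]
grip_width: 0.3
finger_force: 2.0
time: 21.25
tool_pos: [478.4, 212.4, 54.3]
tcp_rot: [-3.141, 0.001, -3.141]
contact_force: [-2.9, -2.5, 9.5]
grip_width: 0.4
finger_force: 5.1
```

```bash
python3 -m crank '[[0,0,0.001,0,0,0],[0,0,0,0,0,0]]';python3 -m crank '[[0,0,0.0005,0,0,0],[0,0,0,0,0,0]]'
```

```text
time: 21.5
tool_pos: [478.5, 212.4, 54.1]
tcp_rot: [-3.141, 0.001, -3.141]
contact_force: [-4.5, -2.7, 16.4]
grip_width: 0.7
finger_force: 8.5
time: 21.75
tool_pos: [478.5, 212.4, 54.0]
tcp_rot: [-3.142, 0.001, -3.141]
contact_force: [-7.0, -4.4, 20.6]
grip_width: 0.4
finger_force: 10.5
```

Both sides are bottomed at z ≈ 54.0, and the push is about 21–22 N. I'll hold for just over a second.

```bash
python3 -m crank '[[0,0,0,0,0,0],[0,0,0,0,0,0],[0,0,0,0,0,0],[0,0,0,0,0,0],[0,0,0,0,0,0]]';python3 -m crank '[[0,0,0,0,0,0],[0,0,0,0,0,0],[0,0,0,0,0,0],[0,0,0,0,0,0]]'
```

```text
time: 22.38
tool_pos: [478.5, 212.4, 54.1]
tcp_rot: [-3.141, 0.001, -3.141]
contact_force: [-6.1, -4.2, 20.5]
grip_width: 0.3
finger_force: 10.5
time: 22.88
tool_pos: [478.5, 212.4, 54.0]
tcp_rot: [-3.141, 0.001, -3.141]
contact_force: [-5.5, -4.1, 21.4]
grip_width: 0.3
finger_force: 10.5
```

```bash
python3 -m crank '[[0,0,-0.02,0,0,0],[0,-0.014,-0.045,0,0,0],[0,-0.014,-0.035,0,0,0],[0,0,0,0,0,0],[0,0,0,0,0,0]]';python3 -m crank '[[0,0,0,0,0,0],[0,0,0,0,0,0]]'
python3 - <<'E'
from h import *
c,T,o=snap("wrist");print(o["tool_pos"])
A=cv2.resize(c["color"][125:260,250:400],None,fx=4,fy=4,interpolation=cv2.INTER_CUBIC);cv2.imwrite("pics/end.png",A)
E
```

```text
time: 23.5
tool_pos: [477.8, 184.7, 151.2]
tcp_rot: [3.142, -0.001, 3.141]
contact_force: [0.1, 0.3, -1.1]
grip_width: 0.4
finger_force: 0.0
time: 23.75
tool_pos: [477.8, 184.9, 150.9]
tcp_rot: [-3.141, -0.002, -3.141]
contact_force: [-0.4, -0.2, 0.3]
grip_width: 0.4
finger_force: 0.0
[477.79798797 184.91104638 150.88700517]
```

View pics/end.png

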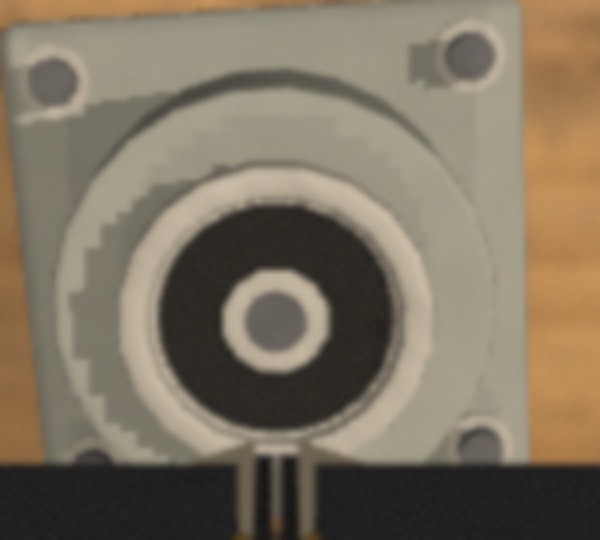

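The flange looks down on the face all round, concentric with the boss (rim centred near (276,316)). To be sure it is flat, I'll probe −y again, then the fore and aft sides.

```bash
python3 -m crank '[[0,-0.028,0.04,0,0,0],[0,0,0.05,0,0,0],[0,0,0,0,0,0],[0,0,0,0,0,0],[0,0,0,0,0,0]]';python3 -m crank '[[0,0,0.0035,0,0,0],[0,0,0,0,0,0],[0,0,0,0,0,0]]'
```

```text
time: 24.42
tool_pos: [479.6, 157.2, 63.8]
tcp_rot: [3.141, 0.004, -3.141]
contact_force: [0.2, -0.3, 0.6]
grip_width: 0.6
finger_force: 0.0
time: 24.8
tool_pos: [478.4, 156.8, 58.7]
tcp_rot: [3.141, 0.0, -3.141]
contact_force: [-0.5, 0.8, -0.2]
grip_width: 0.6
finger_force: 0.0
```

```bash
python3 -m crank '[[0,0,0.0035,0,0,0],[0,0,0,0,0,0]]';python3 -m crank '[[0,0,0.001,0,0,0],[0,0,0,0,0,0]]';python3 -m crank '[[0,0,0.001,0,0,0],[0,0,0,0,0,0]]';python3 -m crank '[[0,0,0.001,0,0,0],[0,0,0,0,0,0]]'
```

```text
time: 25.05
tool_pos: [478.1, 156.7, 54.6]
tcp_rot: [-3.142, -0.001, -3.141]
contact_force: [0.1, -0.4, 0.0]
grip_width: 0.5
finger_force: 0.0
time: 25.3
tool_pos: [478.3, 156.7, 54.3]
tcp_rot: [-3.142, 0.0, -3.141]
contact_force: [-1.9, -0.2, 5.7]
grip_width: 0.2
finger_force: 2.5
time: 25.55
tool_pos: [478.3, 156.7, 54.1]
tcp_rot: [3.142, 0.001, -3.141]
contact_force: [-4.3, -1.4, 13.7]
grip_width: 0.2
finger_force: 6.5
time: 25.8
tool_pos: [478.4, 156.7, 54.0]
tcp_rot: [3.142, 0.001, -3.141]
contact_force: [-7.1, -1.8, 20.7]
grip_width: 0.5
finger_force: 10.7
```

The −y side is hard home too. I'll hold briefly, then probe fore and aft (±28 mm in x).

```bash
python3 -m crank '[[0,0,0,0,0,0],[0,0,0,0,0,0],[0,0,0,0,0,0],[0,0,0,0,0,0],[0,0,0,0,0,0]]';python3 -m crank '[[0,0,-0.01,0,0,0],[0.028,0.028,0,0,0,0],[0,0,0,0,0,0],[0,0,0,0,0,0]]';python3 -m crank '[[0,0,0.0065,0,0,0],[0,0,0,0,0,0],[0,0,0,0,0,0]]';python3 -m crank '[[0,0,0.001,0,0,0],[0,0,0,0,0,0]]'
```

```text
time: 26.42
tool_pos: [478.4, 156.7, 54.0]
tcp_rot: [3.142, 0.001, -3.141]
contact_force: [-6.5, -1.8, 22.1]
grip_width: 0.4
finger_force: 10.7
time: 26.92
tool_pos: [450.8, 184.7, 62.1]
tcp_rot: [3.142, 0.001, -3.141]
contact_force: [0.2, -0.6, 0.2]
grip_width: 0.4
finger_force: 0.0
time: 27.3
tool_pos: [450.4, 184.4, 55.2]
tcp_rot: [-3.142, -0.0, 3.141]
contact_force: [0.4, -0.0, -0.2]
grip_width: 0.5
finger_force: 0.0
time: 27.55
tool_pos: [450.3, 184.7, 54.4]
tcp_rot: [3.142, 0.0, -3.141]
contact_force: [0.1, -0.5, 0.3]
grip_width: 0.7
finger_force: 0.0
```

```bash
python3 -m crank '[[0,0,0.001,0,0,0],[0,0,0,0,0,0]]';python3 -m crank '[[0,0,0.001,0,0,0],[0,0,0,0,0,0]]'
```

```text
time: 27.8
tool_pos: [450.4, 184.8, 54.1]
tcp_rot: [3.141, 0.001, -3.141]
contact_force: [-2.6, -1.0, 7.0]
grip_width: 0.7
finger_force: 3.6
time: 28.05
tool_pos: [450.5, 184.8, 53.9]
tcp_rot: [3.141, 0.001, -3.141]
contact_force: [-4.8, -1.1, 15.9]
grip_width: 0.7
finger_force: 7.7
```

Hard here as well. Now the far side.

```bash
python3 -m crank '[[0,0,-0.01,0,0,0],[-0.028,0,0,0,0,0],[-0.028,0,0,0,0,0],[0,0,0,0,0,0],[0,0,0,0,0,0]]';python3 -m crank '[[0,0,0.0065,0,0,0],[0,0,0,0,0,0],[0,0,0,0,0,0]]';python3 -m crank '[[0,0,0.001,0,0,0],[0,0,0,0,0,0]]';python3 -m crank '[[0,0,0.001,0,0,0],[0,0,0,0,0,0]]'
```

```text
time: 28.68
tool_pos: [505.3, 184.6, 62.2]
tcp_rot: [-3.141, -0.002, -3.141]
contact_force: [-0.7, -0.7, -0.1]
grip_width: 0.3
finger_force: 0.0
time: 29.05
tool_pos: [506.0, 184.8, 55.9]
tcp_rot: [3.142, -0.0, -3.141]
contact_force: [0.2, 0.6, -0.9]
grip_width: -0.0
finger_force: 0.0
time: 29.3
tool_pos: [506.3, 184.8, 54.9]
tcp_rot: [3.142, 0.0, -3.141]
contact_force: [0.0, 0.4, -0.1]
grip_width: 0.3
finger_force: 0.0
time: 29.55
tool_pos: [506.5, 184.8, 54.4]
tcp_rot: [3.141, 0.001, -3.141]
contact_force: [-0.8, 0.2, 3.7]
grip_width: 0.2
finger_force: 2.1
```

```bash
python3 -m crank '[[0,0,0.001,0,0,0],[0,0,0,0,0,0]]';python3 -m crank '[[0,0,0.0009,0,0,0],[0,0,0,0,0,0]]';python3 -m crank '[[0,0,0.0004,0,0,0],[0,0,0,0,0,0],[0,0,0,0,0,0],[0,0,0,0,0,0],[0,0,0,0,0,0]]'
```

```text
time: 29.8
tool_pos: [506.6, 184.8, 54.1]
tcp_rot: [3.141, 0.001, -3.141]
contact_force: [-2.7, -0.8, 10.1]
grip_width: 0.7
finger_force: 5.4
time: 30.05
tool_pos: [506.6, 184.8, 53.9]
tcp_rot: [3.141, 0.002, -3.141]
contact_force: [-5.3, -2.1, 17.2]
grip_width: 0.2
finger_force: 8.5
time: 30.68
tool_pos: [506.7, 184.8, 53.8]
tcp_rot: [3.141, 0.002, -3.141]
contact_force: [-5.6, -1.2, 20.4]
grip_width: 0.5
finger_force: 9.9
```

All four sides stop hard at the same height (53.9–54.1). Holding a little longer, then lifting off and handing in.

```bash
python3 -m crank '[[0,0,0,0,0,0],[0,0,0,0,0,0],[0,0,0,0,0,0],[0,0,0,0,0,0]]';python3 -m crank '[[0,0,-0.01,0,0,0],[0,0,-0.04,0,0,0],[0,0,-0.04,0,0,0],[0,0,0,0,0,0],[0,0,0,0,0,0]]';python3 -m crank '[[0,0,0,0,0,0],[0,0,0,0,0,0],[0,0,0,0,0,0]]' && python3 -c "
from plant import bot
print(bot.close_job())"
```

```text
time: 31.18
tool_pos: [506.7, 184.9, 53.8]
tcp_rot: [3.141, 0.002, -3.141]
contact_force: [-5.4, -3.0, 20.3]
grip_width: 0.2
finger_force: 9.9
time: 31.8
tool_pos: [505.8, 184.6, 141.0]
tcp_rot: [-3.141, -0.001, -3.141]
contact_force: [0.8, 0.3, -0.2]
grip_width: 0.7
finger_force: 0.0
time: 32.17
tool_pos: [506.1, 184.7, 141.1]
tcp_rot: [-3.141, -0.001, -3.141]
contact_force: [1.1, 0.2, 0.4]
grip_width: 0.5
finger_force: 0.0
the job is handed in; nothing more can be done
None
```

The cup is pressed home with all four sides of its rim stopping hard at z ≈ 54 mm, it was proved with steady pushes of about 20–22 N, and the job was handed in at about 32 s; no verdict came back.

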